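# Open the filter bay of the workshop dust unit

### The job

Open the filter bay of the grey dust unit so that its filter can be changed: with a fingertip press the yellow snap tab all the way in, then push the orange cover by its black rib along its tracks, off its seat and onto the unit's parking shelf, until the whole filter is uncovered. Only press and push: the cover must stay down on its tracks and never be lifted or tipped, and the tools and supplies standing about are left where they are. Finish with the cover lying on the shelf and the hand clear.

Things in the scene. Friction and masses are not known exactly. Their poses are not given: they have to be found in the camera images.
- dust_unit: Grey dust filter unit fixed to the bench, 230 mm long (x), 150 mm wide (y), flat deck 60 mm above the bench; a black hose port, 48 mm in diameter, sticks 35 mm out of its -x end. Origin: centre of its underside; z up; +x is the way the cover slides off. Tracks at y = +-51 mm, 4 mm above the deck, carry the cover; kerbs at y = +-57 to 65 mm, tops 72 mm above the bench, guide it with 2 mm play.
- seat (a point): Centre of the cover's seat, on the deck at x = -55 mm of the unit. Below the cover lies the white filter in its black frame, unit's x -96 to -12 mm. Steel lips over the seat's sides only (y = +-50 to 65 mm, tops 75 mm above the bench) hold the cover's edges down; the wall behind the seat (x -115 to -102 mm) is 70 mm above the bench.
- shelf_stop (a point): Middle of the inner face, at its top, of the stop bar that closes the +x end of the parking shelf: x = 107 mm of the unit, 72 mm above the bench. The shelf is the deck from the seat to this bar.
- filter_cover: Loose orange plate, 90 (x) by 110 (y) by 6 mm, about 0.14 kg. Origin: centre of its underside; axes as the unit's. Seated, the origin is at x = -55, y = 0, z = 64 mm in the unit's frame, the plate's top 70 mm above the bench. It slides 115 mm to the stop bar (origin at x = 60 mm); the whole filter is uncovered once the origin is past x = 33 mm.
- rib_top (a point): Centre of the top face of the black rib across the orange cover, to push it by: 12 mm thick (along x), 60 mm long (along y), 16 mm high above the plate, centred 20 mm to the +x side of the plate's centre. Its top is 86 mm above the bench.
- tab_top (a point): Centre of the top face of the yellow snap tab, 34 mm (unit's x) by 40 mm (unit's y), at x = 9 mm, y = 0 of the unit. Fully out it stands 14 mm above the deck, 2 mm in front of the seated cover's +x edge, and bars its way. Fully in, its top is level with the deck and the cover slides over it.
- snap_tab (a joint): How far the yellow tab is pressed straight down: 0 fully out, 0.014 m fully in. It starts between 0 and 0.003, resists with about 5 N, has no return spring and stays where it is left. The cover clears it from 0.010 m on.
- sanding_block: Wooden sanding block with cork sole, 100 x 55 x 40 mm, beside the unit on its +y side; bystander. Origin: centre of its underside.
- tape_measure: Yellow and black tape measure, 66 x 38 x 58 mm, beside the unit on its -y side; bystander. Origin: centre of its underside.
- glue_bottle: Yellow glue bottle, 60 mm across, 160 mm tall; bystander. Origin: centre of its underside.
- screw_jar: Glass jar with steel lid, 66 mm across, 75 mm tall; bystander. Origin: centre of its underside.
- hammer: Hammer lying on the bench on the right; bystander. Origin: under its middle.
- offcut: Plywood offcut, 110 x 90 x 18 mm, lying flat on the right; bystander. Origin: centre of its underside.
- spare_filter: Spare filter cartridge in a black frame, 90 x 100 x 26 mm, lying beyond the unit; bystander. Origin: centre of its underside.
Mind the look-alikes: they are no part of the job. Of the things that look like the filter_cover, the largest one is meant.

How it is judged:
By the outcome, as a careful person would: the job done as asked, in the order asked, and still so for the second after the job is handed in, with the robot touching nothing.
It also fails if it takes over 40 s, if anything falls off the work surface, if the arm or the gripper's body presses on something with over 40 N, if the wrist force passes 120 N, or if a joint passes its speed limit or range.

### The arm

A 6-joint arm with a two-finger parallel gripper is mounted at the origin on the work surface. World frame = base frame: x ahead of the robot, y to its left, z up, the work surface at z = 0. Lengths are in m, angles in rad, forces in N, time in s.
With the tool pointing down it reaches from about 0.275 to 0.825 m from the base axis. Payload 4.9 kg.
Tool frame: the origin (TCP) lies midway between the tips of the shut fingers; the grasp point (between the pads) lies ctrl.grip_point_offset behind it (ctrl.grip_point_offset is the distance from the TCP to the grasp point, in m); x points along the fingers, y is the direction in which the jaws open and shut, and the axes are right-handed (so a half turn about x gives the same grasp; the last joint's range is limited). The gripper opens to 85 mm and grips with 20 to 120 N. Pads are 22 mm wide; open, the fingers measure 114 mm over their backs; the gripper's body (76 mm by 85 mm) begins 54 mm behind the grasp point. The pads swing forward as they close: fully open they stand 13 mm farther back than shut.
Start: joints at [1.017, 0.326, -0.193, 1.052, 0, 1.437], TCP at [0.224, 0.502, 0.231] pointing down, gripper open.
Joint ranges: [-2.65, 2.65], [-0.97, 1.79], [-1.3, 1.35], [-1.93, 2.1], [-1.47, 1.37], [-3.14, 3.14]. Speed limits (rad/s): [2.57, 2.57, 3.14, 3.14, 3.14, 3.14].

### API

Orientations are given as a unit quaternion [x, y, z, w].
In Python, from rig import ctrl gives the robot as it stands. The module is installed in compiled form; this text tells all that it offers.
- The arm moves only by the tool step_arm, never from a script. Its arguments are lists of equal length, an entry for each row: "xyz": the shift along the world's x, y, z in cm, a list of three; "dr": the turn, a rotation vector about the world's x, y, z in degrees, a list of three; "gripper": the closure, from 0 (fully open) to 1 (shut). In form: {"xyz": [[x, y, z], ...], "dr": [[ax, ay, az], ...], "gripper": [gripper, ...]}. A call has 1 to 20 rows; each row is the pose to reach, as a shift and turn from the pose commanded when the call began; what a row does not reach only later rows make up. A row lasts 1/12 s, in which the tool goes at most 41.7 mm and 7.16 degrees, less where a joint would pass 70% of its speed; a pose out of reach is approached as far as the arm can. A call with a gripper value outside its range is refused whole. The fingers move at their own pace and stop on an object; the grip force is fixed at half the most. Time passes only in rows, so rows that repeat a pose let the fingers close. It gives the time, the measured TCP pose, the force and the opening at its end, in the units of the state.
- ctrl.sense(): the state, without advancing time (a new reading comes with each control period).
- ctrl.snapshot(name): name is "scene" or "top"; returns a dict with "color" (420x560x3 uint8, red, green, blue), "z_map" (420x560 float32, m along the optical axis (not along the pixel's ray), 0 where there is no reading), "fx", "fy", "cx", "cy" (pixels), "pose" (4x4, takes a point from camera to world coordinates). Camera axes: x right, y down, z forward; pixel columns grow to the right and rows downward; lengths in m; the calibration is good to about 2 mm. A picture is of the moment at which its call begins.
- ctrl.finish_job(): hands the job in, once; it reports no verdict.
The state is a dict: "time": time; "q": joint angles; "joint_velocities": joint speeds; "joint_efforts": joint torques, N m; "tool_pos": TCP position; "ee_rot": TCP orientation; "ft_force": force on the tool from outside, world axes, zero at the start; "ft_torque": the same for the moment, N m; "opening": finger opening in m.
Only numpy, scipy, OpenCV 4.12 (cv2) and the standard library are available. Lean on these libraries where they do the work, as an engineer would, in place of code of your own. Each camera call takes 0.05 s, during which the arm holds its last target.

## Working session

There is one attempt and no reset: what is moved stays moved. The work goes in short steps, Python scripts to look and compute and a tool call to move; the robot and the scene stay as the last step left them, time stands still between calls to the robot, and variables do not carry over. Pictures are saved under pics/ and viewed, and the job is handed in when it is done.

Besides the shell and the picture viewer there is one more tool, called after "Emit:" by a JSON object that holds its "op" and its "data". step_arm: Moves the arm, as the interface text tells. Its arguments: {"type":"object","properties":{"xyz":{"type":"array","items":{"type":"array","items":{"type":"number"}}},"dr":{"type":"array","items":{"type":"array","items":{"type":"number"}}},"gripper":{"type":"array","items":{"type":"number"}}},"required":["xyz","dr","gripper"]}

```bash
mkdir -p pics; python3 - <<'E'
from rig import ctrl
import cv2,numpy as np
for n in("scene","top"):
    s=ctrl.snapshot(n); cv2.imwrite(f"pics/{n}0.png",s["color"][...,::-1]); np.savez(f"{n}0.npz",**s)
    print(n,s["fx"],s["cx"],s["cy"],s["pose"].round(3))
print(ctrl.sense(),ctrl.grip_point_offset)
E
```

```text
scene 440.1502127783947 280.39779070879257 213.85272861156974 [[-0.844  0.434 -0.314  0.946]
 [ 0.536  0.686 -0.492  0.617]
 [ 0.002 -0.584 -0.812  1.124]
 [ 0.     0.     0.     1.   ]]
top 434.1700318857728 269.9208575280317 208.07247913543162 [[ 0.03  -0.998  0.05   0.495]
 [-1.    -0.03   0.008 -0.014]
 [-0.006 -0.05  -0.999  1.196]
 [ 0.     0.     0.     1.   ]]
{'time': 0.1, 'q': array([ 1.01679640e+00,  3.26904482e-01, -1.93508855e-01,  1.05202523e+00,
        3.41957739e-05,  1.43660291e+00]), 'joint_velocities': array([-0.00147102, -0.00251132,  0.00014807,  0.0001836 , -0.00182514,
        0.00157564]), 'joint_efforts': array([ 5.24351726e-04, -4.44239581e+01,  2.63038570e+01,  7.90512131e-03,
       -1.31907063e-04, -9.61488553e-06]), 'tool_pos': array([0.22385771, 0.50178388, 0.23055177]), 'ee_rot': array([ 0.14679396,  0.69179357, -0.14787897,  0.69137906]), 'ft_force': array([ 0.06369615, -0.38855583,  0.27765033]), 'ft_torque': array([ 0.02895651, -0.02433173,  0.03405208]), 'opening': 0.08507060092082938} 0.0187
```

View pics/scene0.png

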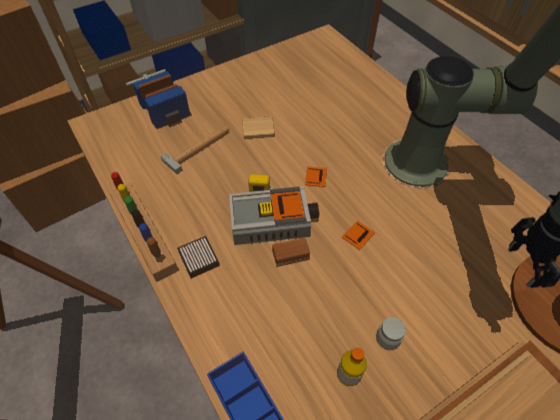

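View pics/top0.png

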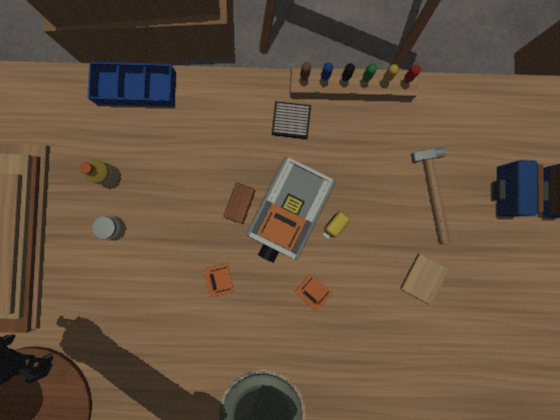

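The top view shows the unit at about (292,208), with the large orange cover at (282,227), the yellow tab at (293,205) and the two small look-alikes at (219,280) and (314,292). The unit's +x points up and to the right in this picture. Next I'll measure.

```bash
cat >h.py <<'E'
import numpy as np,cv2
def ray(s,u,v,z):
    d=s["pose"][:3,:3]@np.array([(u-s["cx"])/s["fx"],(v-s["cy"])/s["fy"],1]);o=s["pose"][:3,3]
    return o+d*(z-o[2])/d[2]
def blobs(s,lo,hi,amin):
    h=cv2.cvtColor(s["color"],cv2.COLOR_RGB2HSV); m=cv2.inRange(h,lo,hi)
    n,l,st,c=cv2.connectedComponentsWithStats(m)
    return [(l==i,st[i],c[i]) for i in range(1,n) if st[i][4]>=amin]
E
python3 - <<'E'
from h import *
for n in("top","scene"):
    s=dict(np.load(n+"0.npz"))
    print(n)
    for nm,lo,hi,z in(("orange",(3,180,90),(14,255,255),.07),("yellow",(20,150,110),(34,255,255),.074)):
        for m,st,c in blobs(s,lo,hi,40):
            cs,_=cv2.findContours(m.astype(np.uint8),0,2); k=np.vstack(cs)[:,0]
            P=np.array([ray(s,u,v,z)[:2] for u,v in k],np.float32)
            r=cv2.minAreaRect(P*1000)
            print(nm,st,c.round(1),"rect",np.round(r[0],1),np.round(r[1],1),round(r[2],1))
            if nm=="orange":
                b=cv2.boxPoints(r)
    big=cv2.resize(s["color"][...,::-1][150:280,200:380] if n=="top" else s["color"][...,::-1][160:270,200:350],None,fx=4.4,fy=4.4,interpolation=cv2.INTER_CUBIC)
    cv2.imwrite(f"pics/{n}_z.png",big)
E
```

```text
top
orange [ 81 163   9  11  48] [ 84.7 168. ] rect [642. 481.] [26.4 21. ] 2.9
yellow [390  65   8   8  51] [393.8  68.2] rect [ 927.8 -318.6] [18.8 18.3] 0.9
yellow [327 212  23  24 240] [338.5 223.5] rect [ 516.7 -181.9] [33.3 60.2] 52.8
scene
orange [305 166  22  21 355] [315.5 176.3] rect [365.5 -85.9] [78.6 62.3] 50.3
orange [271 191  33  29 689] [287.3 204.9] rect [503.8 -40.5] [97.7 89.5] 65.0
orange [342 221  33  29 459] [357.6 234.6] rect [389.4 158.7] [77.3 62. ] 14.9
orange [ 514  258   46   90 1137] [537.5 304.8] rect [121.8 560. ] [236.4 112.9] 37.3
orange [515 342  45  40 230] [540.4 359.3] rect [242.2 669.4] [ 51.9 103.7] 20.9
orange [351 347  13  14 130] [357.3 353.6] rect [603.3 425.4] [30.3 27.9] 30.0
orange [431 355  85  65 272] [473.2 388.3] rect [422.9 632.1] [  8.8 266.2] 89.9
yellow [248 174  21  11 197] [258.3 179. ] rect [ 525.8 -168.5] [40.1 62.8] 49.5
yellow [118 184   8   7  45] [121. 187.] rect [ 897.2 -366. ] [25.5 21. ] 69.7
yellow [260 202  12  12 105] [265.6 207.9] rect [564.4 -62.3] [40.9 32.8] 59.1
yellow [342 350  25  26 359] [352.9 364.6] rect [627.3 440. ] [52.9 58.8] 27.9
```

```bash
sleep 0
```

```text
(no output)
```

View pics/top_z.png

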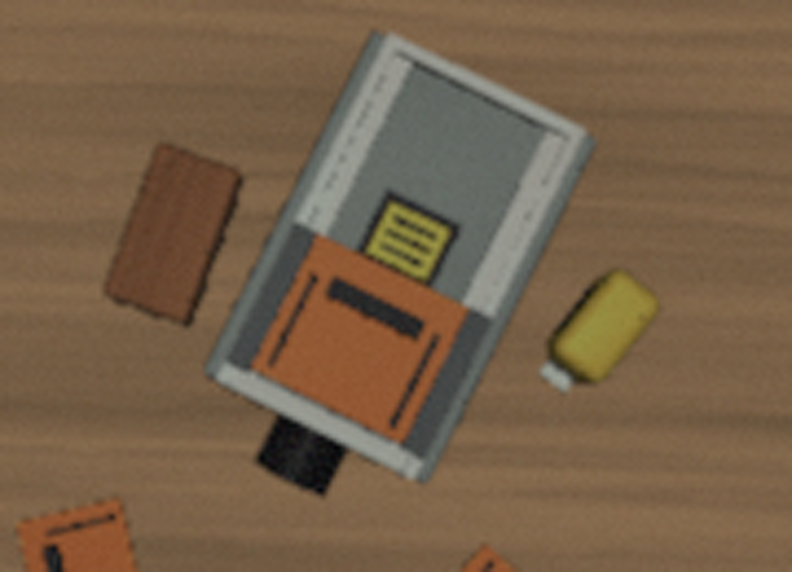

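View pics/scene_z.png

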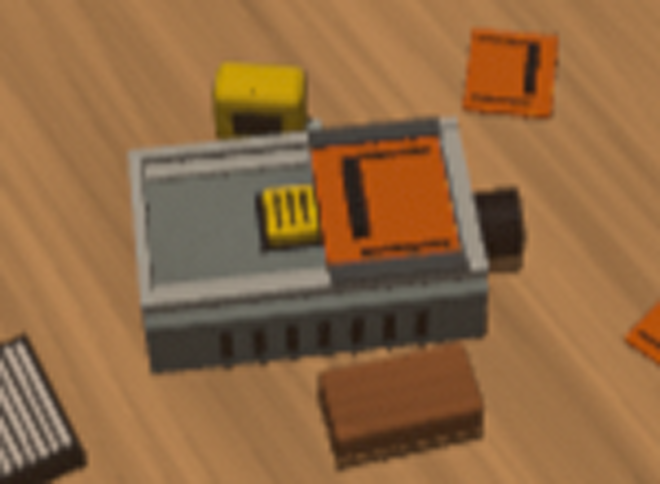

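```bash
python3 - <<'E'
from h import *
def yawof(P):
    pass
for n in("top","scene"):
    s=dict(np.load(n+"0.npz")); roi=np.zeros((420,560),bool)
    if n=="top": roi[195:260,245:325]=1
    else: roi[170:240,225:325]=1
    h=cv2.cvtColor(s["color"],cv2.COLOR_RGB2HSV)
    for nm,lo,hi,z in(("orange",(3,140,60),(16,255,255),.07),("yellow",(20,110,70),(36,255,255),.073)):
        m=cv2.inRange(h,lo,hi)*roi.astype(np.uint8)
        nn,l,st,c=cv2.connectedComponentsWithStats(m); i=1+np.argmax(st[1:,4])
        m=(l==i).astype(np.uint8)
        # subpixel-ish rect from all pixels
        cs,_=cv2.findContours(m,0,2); k=np.vstack(cs)[:,0]
        P=np.array([ray(s,u,v,z)[:2] for u,v in k],np.float32)*1000
        r=cv2.minAreaRect(P); print(n,nm,st[i],np.round(r[0],1),np.round(r[1],1),round(r[2],1))
        hull=cv2.convexHull(k).astype(int); f=np.zeros_like(m); cv2.fillPoly(f,[hull],1)
        vv,uu=np.nonzero(f); Q=np.array([ray(s,u,v,z)[:2] for u,v in zip(uu,vv)])*1000
        print("  filled centroid",Q.mean(0).round(1))
        if nm=="orange":
            vv,uu=np.nonzero(f&(h[...,2]<(60 if n=="top" else 90)));
            # dark inside: biggest = rib
            d=(cv2.erode(f,np.ones((3,3)))&(m==0)).astype(np.uint8)
            nn,l2,st2,c2=cv2.connectedComponentsWithStats(d)
            for j in range(1,nn):
                if st2[j,4]>8:
                    vv,uu=np.nonzero(l2==j);Q=np.array([ray(s,u,v,.082)[:2] for u,v in zip(uu,vv)])*1000
                    w,V=np.linalg.eigh(np.cov(Q.T)); print("  dark",st2[j],c2[j].round(1),Q.mean(0).round(1),"len",np.sqrt(12*w).round(1),"axis deg",np.degrees(np.arctan2(V[1,1],V[0,1])).round(1))
s=dict(np.load("top0.npz"))
pk=lambda x,y:(200+x/4.4,150+y/4.4)
for z in(.06,.072):
    C=[ray(s,*pk(*p),z)[:2]*1000 for p in((383,32),(592,138),(425,480),(208,375))]
    print(z,np.round(C,1),np.mean(C,0).round(1),[round(float(np.linalg.norm(C[i]-C[(i+1)%4])),1) for i in range(4)])
    for a,b in((3,0),(2,1)): d=C[b]-C[a];print(np.degrees(np.arctan2(d[1],d[0])))
# depth at tab/cover
for n in("top","scene"):
    s=dict(np.load(n+"0.npz"))
    for nm,u,v in([("tab",293,205),("cov",279,232),("deck",305,190)] if n=="top" else [("tab",265,207),("cov",290,210),("deck",245,215)]):
        Z=np.median(s["z_map"][v-1:v+2,u-1:u+2]);p=s["pose"]@np.array([(u-s["cx"])/s["fx"]*Z,(v-s["cy"])/s["fy"]*Z,Z,1]);print(n,nm,p[:3].round(4))
E
```

```text
top orange [ 257  204   49   46 1139] [506.  -37.4] [98.4 89.2] 65.2
  filled centroid [505.7 -36.7]
  dark [261 213  11  20  28] [266.3 221.9] [515.2   2.6] len [ 3.7 55.9] axis deg 154.9
  dark [274 213  22  14 105] [284.7 219.5] [522.8 -44.3] len [11.6 59.8] axis deg 65.5
  dark [289 226  11  21  29] [293.5 236.7] [479.6 -68.2] len [ 3.5 59.6] axis deg 155.1
top yellow [283 196  19  18 202] [563.3 -63.4] [39.4 34.8] 65.1
  filled centroid [563.5 -63. ]
scene orange [ 267  170   58   70 1244] [474.8 -31.1] [259.3 181.1] 57.7
  filled centroid [457.8 -31. ]
  dark [269 171  14  15  48] [274.3 178. ] [ 485.4 -139.9] len [18. 62.] axis deg 95.2
  dark [280 171   4   6  11] [281.1 173.3] [ 457.2 -144.8] len [11.3 26.4] axis deg 58.6
  dark [320 171   2  10  14] [320.3 174.6] [357.  -74.9] len [ 4.4 42.1] axis deg 51.2
  dark [293 173  12   9  32] [299.8 176.4] [ 415.1 -102.9] len [22.6 43.7] axis deg 110.4
  dark [285 174   8   7  21] [288.5 176.8] [ 445.6 -120.4] len [17.9 28.3] axis deg 92.2
  dark [ 275  178   49   61 1498] [298.2 209. ] [488.6  -2.3] len [ 93.5 182.7] axis deg 71.2
[... 191 characters left out ...]
   4   6  12] [321.7 225.2] [464.2  82.6] len [11.9 16.9] axis deg 67.1
scene yellow [248 174  22  18 272] [ 531.7 -159.4] [68.9 63.3] 62.5
  filled centroid [ 532.9 -158.5]
0.06 [[ 687.4  -46.5]
 [ 627.4 -172.8]
 [ 421.4  -78.8]
 [ 479.4   51.5]] [553.9 -61.7] [139.9, 226.5, 142.7, 229.9]
-25.225234513232373
-24.523449382943767
0.072 [[ 685.4  -46.1]
 [ 626.  -171.2]
 [ 422.2  -78.2]
 [ 479.6   50.8]] [553.3 -61.1] [138.4, 224.1, 141.2, 227.5]
-25.225234513232373
-24.523449382943763
top tab [ 0.5613 -0.065   0.0725]
top cov [ 0.4904 -0.0309  0.069 ]
top deck [ 0.6024 -0.096   0.0593]
scene tab [ 0.5643 -0.0656  0.0726]
scene cov [ 0.5071 -0.0172  0.0716]
scene deck [ 0.6255 -0.0799  0.0606]
```

```bash
python3 - <<'E'
from rig import ctrl
import numpy as np
from scipy.spatial.transform import Rotation as R
s=ctrl.sense(); M=R.from_quat(s["ee_rot"]).as_matrix();print(M.round(3))
a=np.degrees(np.arctan2(M[1,1],M[0,1]));print("jaw axis deg",a,"need to 65:",65-a, "to -115:",-115-a, "q5",np.degrees(s["q"][5]), "q0",np.degrees(s["q"][0]))
c=np.array([555,-60.5]);ux=np.array([np.cos(np.radians(25)),-np.sin(np.radians(25))])
for x in(9,11,-35,-60,-52,53): 
    p=c+x*ux; print(x,p.round(1),"shift cm",((p-s["tool_pos"][:2]*1000)/10).round(2))
E
```

```text
[[-0.001  0.408  0.913]
 [-0.001  0.913 -0.408]
 [-1.    -0.002 -0.   ]]
jaw axis deg 65.94686906492937 need to 65: -0.9468690649293734 to -115: -180.9468690649294 q5 82.31128332365667 q0 58.25814220661883
9 [563.2 -64.3] shift cm [ 33.93 -56.61]
11 [565.  -65.1] shift cm [ 34.11 -56.69]
-35 [523.3 -45.7] shift cm [ 29.94 -54.75]
-60 [500.6 -35.1] shift cm [ 27.68 -53.69]
-52 [507.9 -38.5] shift cm [ 28.4  -54.03]
53 [603.  -82.9] shift cm [ 37.92 -58.47]
```

Emit:
{"op": "step_arm", "data": {"xyz": [[2.1,-3.5,0],[4.2,-7,0],[6.3,-10.5,0],[8.4,-14,0],[10.5,-17.5,0],[12.6,-21,0],[14.7,-24.5,0],[16.8,-28,0],[18.9,-31.5,0],[21,-35,0],[23.1,-38.5,0],[25.2,-42,0],[27.3,-45.5,0],[29.4,-49,-2],[31.5,-52.5,-4],[33,-55,-6],[34.2,-56.7,-8],[34.2,-56.7,-11],[34.2,-56.7,-12],[34.2,-56.7,-12]], "dr": [[0,0,-1],[0,0,-1],[0,0,-1],[0,0,-1],[0,0,-1],[0,0,-1],[0,0,-1],[0,0,-1],[0,0,-1],[0,0,-1],[0,0,-1],[0,0,-1],[0,0,-1],[0,0,-1],[0,0,-1],[0,0,-1],[0,0,-1],[0,0,-1],[0,0,-1],[0,0,-1]], "gripper": [1,1,1,1,1,1,1,1,1,1,1,1,1,1,1,1,1,1,1,1]}}

```text
time: 1.77
tool_pos: [0.563, -0.0641, 0.108]
ee_rot: [0.154, 0.693, -0.153, 0.688]
ft_force: [-0.4, 0.1, 0.2]
opening: -0.0004
```

```bash
python3 - <<'E'
from rig import ctrl
import cv2
for n,sl in(("top",(slice(150,280),slice(220,360))),("scene",(slice(140,270),slice(200,350)))):
    s=ctrl.snapshot(n); cv2.imwrite(f"pics/{n}1.png",cv2.resize(s["color"][...,::-1][sl],None,fx=4.4,fy=4.4,interpolation=cv2.INTER_CUBIC))
s=ctrl.sense();print(s["tool_pos"].round(4),s["joint_velocities"].round(3))
E
```

```text
[ 0.5657 -0.064   0.1116] [ 0.008 -0.028  0.026 -0.001 -0.     0.001]
```

View pics/scene1.png

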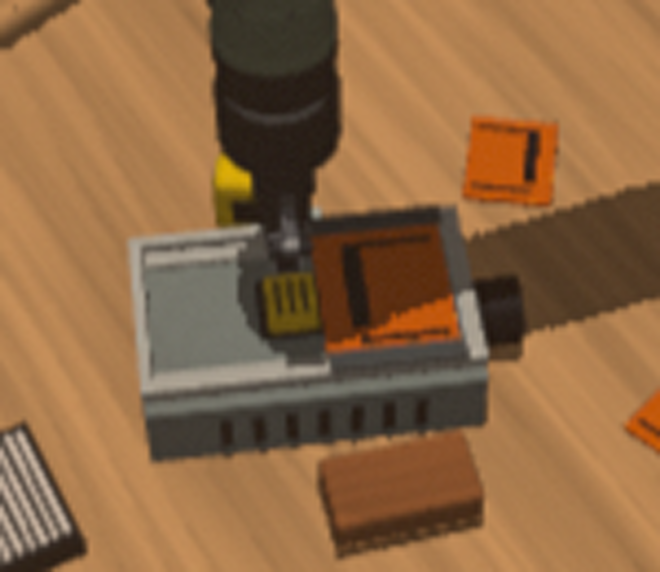

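View pics/top1.png

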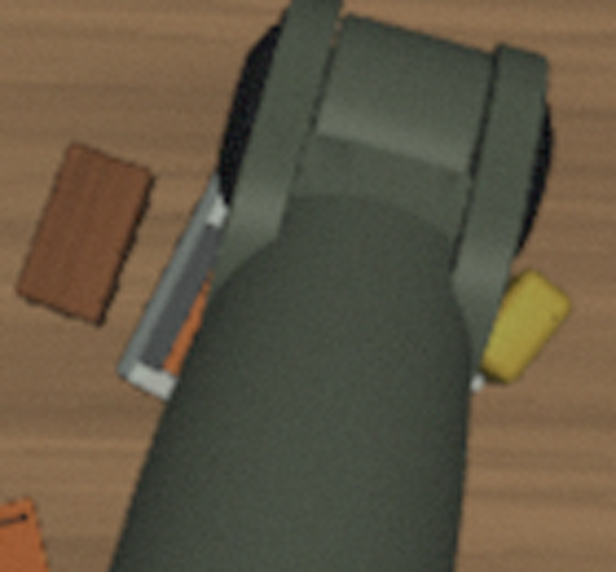

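The scene view shows the shut fingertips at zoom (290,260), right above the yellow tab at (290,305). Now I'll press.

Emit:
{"op": "step_arm", "data": {"xyz": [[0,0,-1.5],[0,0,-3],[0,0,-3.3],[0,0,-3.5],[0,0,-3.7],[0,0,-3.9],[0,0,-4.1],[0,0,-4.3],[0,0,-4.5],[0,0,-4.6],[0,0,-4.6],[0,0,-4.6]], "dr": [[0,0,0],[0,0,0],[0,0,0],[0,0,0],[0,0,0],[0,0,0],[0,0,0],[0,0,0],[0,0,0],[0,0,0],[0,0,0],[0,0,0]], "gripper": [1,1,1,1,1,1,1,1,1,1,1,1]}}

```text
time: 2.87
tool_pos: [0.5671, -0.0647, 0.0658]
ee_rot: [0.154, 0.69, -0.153, 0.691]
ft_force: [2.0, 1.7, 5.5]
opening: -0.0004
```

Contact with about 5.5 N at z = 66 mm, as expected. I'll carry on slowly to the bottom.

Emit:
{"op": "step_arm", "data": {"xyz": [[0,0,-0.2],[0,0,-0.3],[0,0,-0.4],[0,0,-0.5],[0,0,-0.55],[0,0,-0.6],[0,0,-0.6]], "dr": [[0,0,0],[0,0,0],[0,0,0],[0,0,0],[0,0,0],[0,0,0],[0,0,0]], "gripper": [1,1,1,1,1,1,1]}}

```text
time: 3.45
tool_pos: [0.567, -0.0648, 0.0601]
ee_rot: [0.153, 0.69, -0.153, 0.691]
ft_force: [1.8, 1.9, 9.1]
opening: 0.0003
```

Emit:
{"op": "step_arm", "data": {"xyz": [[0,0,-0.05],[0,0,-0.1],[0,0,-0.1],[0,0,-0.1]], "dr": [[0,0,0],[0,0,0],[0,0,0],[0,0,0]], "gripper": [1,1,1,1]}}

```text
time: 3.78
tool_pos: [0.5671, -0.0648, 0.0601]
ee_rot: [0.153, 0.69, -0.153, 0.691]
ft_force: [-0.6, 2.3, 15.7]
opening: -0.0002
```

The tab has bottomed: the tip stays at 60.1 mm while the force rises. I'll retract and move behind the rib.

Emit:
{"op": "step_arm", "data": {"xyz": [[0,0,2],[0,0,4.5],[0,0,5.5],[-2,0.9,5.5],[-4.5,2,5.5],[-6.9,3.1,5.5],[-6.9,3.1,5.5],[-6.9,3.1,5.5],[-6.9,3.1,5.5]], "dr": [[0,0,0],[0,0,0],[0,0,0],[0,0,0],[0,0,0],[0,0,0],[0,0,0],[0,0,0],[0,0,0]], "gripper": [1,1,1,1,1,1,1,1,1]}}

```text
time: 4.53
tool_pos: [0.4975, -0.0341, 0.113]
ee_rot: [0.153, 0.69, -0.154, 0.69]
ft_force: [0.8, 0.5, 0.6]
opening: -0.0001
```

```bash
python3 - <<'E'
from rig import ctrl
import cv2,numpy as np
s=ctrl.snapshot("scene"); cv2.imwrite("pics/scene2.png",cv2.resize(s["color"][...,::-1][150:260,210:340],None,fx=5,fy=5,interpolation=cv2.INTER_CUBIC))
for u,v in((265,208),(264,209),(266,206),(245,215)):
    Z=np.median(s["z_map"][v-1:v+2,u-1:u+2]);p=s["pose"]@np.array([(u-s["cx"])/s["fx"]*Z,(v-s["cy"])/s["fy"]*Z,Z,1]);print(u,v,p[:3].round(4))
print(ctrl.sense()["tool_pos"].round(4))
E
```

```text
265 208 [ 0.5623 -0.0695  0.0617]
264 209 [ 0.5668 -0.0679  0.0618]
266 206 [ 0.5562 -0.0737  0.0625]
245 215 [ 0.6253 -0.0803  0.0599]
[ 0.498  -0.0343  0.1132]
```

View pics/scene2.png

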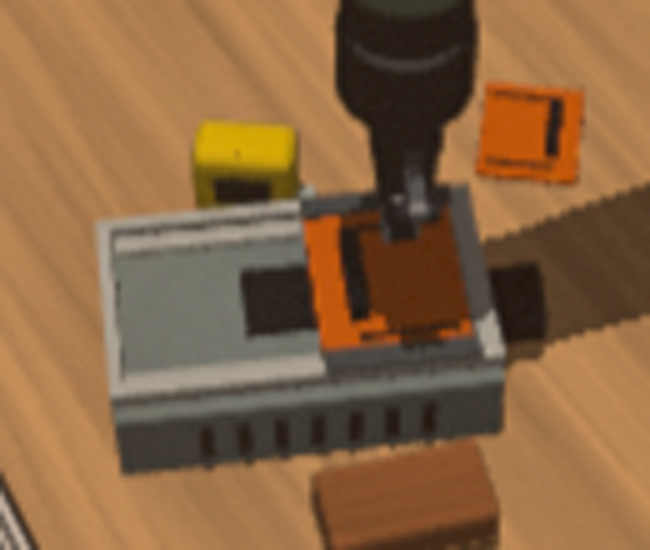

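The scene view shows the tab now level with the deck (dark square at (280,300)). The fingertip is above the cover plate, behind the rib, at (400,235). I'll descend and push.

Emit:
{"op": "step_arm", "data": {"xyz": [[0,0,-2],[0,0,-3.3],[0,0,-3.8],[0,0,-3.8],[0.2,-0.1,-3.8],[0.4,-0.2,-3.8],[0.6,-0.3,-3.8],[0.8,-0.4,-3.8],[1,-0.5,-3.8],[1.2,-0.6,-3.8],[1.2,-0.6,-3.8]], "dr": [[0,0,0],[0,0,0],[0,0,0],[0,0,0],[0,0,0],[0,0,0],[0,0,0],[0,0,0],[0,0,0],[0,0,0],[0,0,0]], "gripper": [1,1,1,1,1,1,1,1,1,1,1]}}

```text
time: 5.5
tool_pos: [0.5097, -0.04, 0.0755]
ee_rot: [0.153, 0.69, -0.153, 0.69]
ft_force: [0.3, -0.1, 0.2]
opening: -0.0002
```

Emit:
{"op": "step_arm", "data": {"xyz": [[0.27,-0.13,0],[0.54,-0.25,0],[0.9,-0.42,0],[1.26,-0.59,0],[1.63,-0.76,0],[1.99,-0.93,0],[2.36,-1.1,0],[2.72,-1.27,0],[2.72,-1.27,0]], "dr": [[0,0,0],[0,0,0],[0,0,0],[0,0,0],[0,0,0],[0,0,0],[0,0,0],[0,0,0],[0,0,0]], "gripper": [1,1,1,1,1,1,1,1,1]}}

```text
time: 6.25
tool_pos: [0.5375, -0.053, 0.0754]
ee_rot: [0.153, 0.69, -0.154, 0.691]
ft_force: [-0.1, -0.4, 0.1]
opening: -0.0003
```

```bash
python3 - <<'E'
from rig import ctrl
import cv2,numpy as np
s=ctrl.snapshot("scene"); cv2.imwrite("pics/scene3.png",cv2.resize(s["color"][...,::-1][150:260,210:340],None,fx=5,fy=5,interpolation=cv2.INTER_CUBIC))
E
```

```text
(no output)
```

View pics/scene3.png

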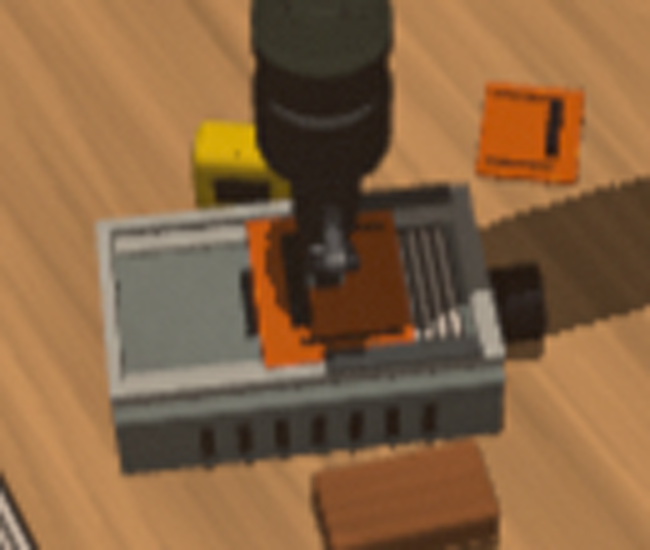

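The cover is sliding flat and straight, with its front edge at (255,290) over the pressed tab and the filter strips showing at (430,280). I'll keep pushing.

Emit:
{"op": "step_arm", "data": {"xyz": [[0.27,-0.13,0],[0.72,-0.34,0],[1.18,-0.55,0],[1.63,-0.76,0],[2.08,-0.97,0],[2.54,-1.18,0],[2.99,-1.39,0],[3.44,-1.61,0],[3.9,-1.82,0],[4.35,-2.03,0],[4.8,-2.24,0],[5.26,-2.45,0],[5.71,-2.66,0],[6.0,-2.8,0],[6.2,-2.9,0],[6.3,-2.95,0],[6.3,-2.95,0]], "dr": [[0,0,0],[0,0,0],[0,0,0],[0,0,0],[0,0,0],[0,0,0],[0,0,0],[0,0,0],[0,0,0],[0,0,0],[0,0,0],[0,0,0],[0,0,0],[0,0,0],[0,0,0],[0,0,0],[0,0,0]], "gripper": [1,1,1,1,1,1,1,1,1,1,1,1,1,1,1,1,1]}}

```text
time: 7.72
tool_pos: [0.5997, -0.0821, 0.0753]
ee_rot: [0.153, 0.69, -0.153, 0.69]
ft_force: [0.3, 0.5, -0.7]
opening: 0.0001
```

Next I'll back off slightly, lift straight up and move away.

Emit:
{"op": "step_arm", "data": {"xyz": [[-0.5,0.23,0],[-1,0.46,0],[-1,0.46,2],[-1,0.46,5],[-1,0.46,9],[-1,0.46,13],[-3,3.5,15],[-5,7,15],[-7,10.5,15],[-9,14,15],[-11,17.5,15],[-13,21,15],[-15,24.5,15],[-17,28,15],[-19,31.5,15],[-19,31.5,15],[-19,31.5,15]], "dr": [[0,0,0],[0,0,0],[0,0,0],[0,0,0],[0,0,0],[0,0,0],[0,0,0],[0,0,0],[0,0,0],[0,0,0],[0,0,0],[0,0,0],[0,0,0],[0,0,0],[0,0,0],[0,0,0],[0,0,0]], "gripper": [1,1,1,1,1,1,1,1,1,1,1,1,1,1,1,1,1]}}

```text
time: 9.13
tool_pos: [0.4076, 0.2345, 0.2254]
ee_rot: [0.152, 0.691, -0.152, 0.691]
ft_force: [0.6, 0.6, -0.0]
opening: -0.0
```

```bash
python3 - <<'E'
from rig import ctrl
from h import *
s=ctrl.snapshot("top"); cv2.imwrite("pics/top4.png",cv2.resize(s["color"][...,::-1][140:280,200:370],None,fx=4.4,fy=4.4,interpolation=cv2.INTER_CUBIC))
h=cv2.cvtColor(s["color"],cv2.COLOR_RGB2HSV); m=cv2.inRange(h,(3,140,60),(16,255,255)); m[:, :250]=0;m[262:]=0;m[:150]=0;m[:,330:]=0
n,l,st,c=cv2.connectedComponentsWithStats(m);i=1+np.argmax(st[1:,4]);vv,uu=np.nonzero(l==i)
P=np.array([ray(s,u,v,.07)[:2] for u,v in zip(uu,vv)],np.float32)*1000
r=cv2.minAreaRect(P);d=np.array(r[0])-[555,-60.5];a=np.radians(-25)
print(st[i],r,"unit xy",d@[np.cos(a),np.sin(a)],d@[-np.sin(a),np.cos(a)])
S=ctrl.snapshot("scene"); cv2.imwrite("pics/scene4.png",cv2.resize(S["color"][...,::-1][150:260,210:340],None,fx=5,fy=5,interpolation=cv2.INTER_CUBIC))
# cover plane heights
H=[]
for u,v in zip(uu,vv):
    Z=s["z_map"][v,u]
    if Z>0: H.append((s["pose"]@np.array([(u-s["cx"])/s["fx"]*Z,(v-s["cy"])/s["fy"]*Z,Z,1]))[:3])
H=np.array(H);A=np.c_[H[:,:2]-H[:,:2].mean(0),np.ones(len(H))];print("plane",np.linalg.lstsq(A,H[:,2],rcond=None)[0].round(4))
q=ctrl.sense();print(q["time"],q["tool_pos"].round(3),q["ft_force"].round(1))
E
```

```text
[ 274  168   51   48 1227] ((597.1852416992188, -79.65618133544922), (105.8749771118164, 88.71770477294922), 64.98079681396484) unit xy 46.32856510760233 0.46685720383133855
plane [ 0.0016 -0.0037  0.0694]
9.2333 [0.409 0.233 0.225] [ 0.5 -0.6 -0.7]
```

View pics/top4.png

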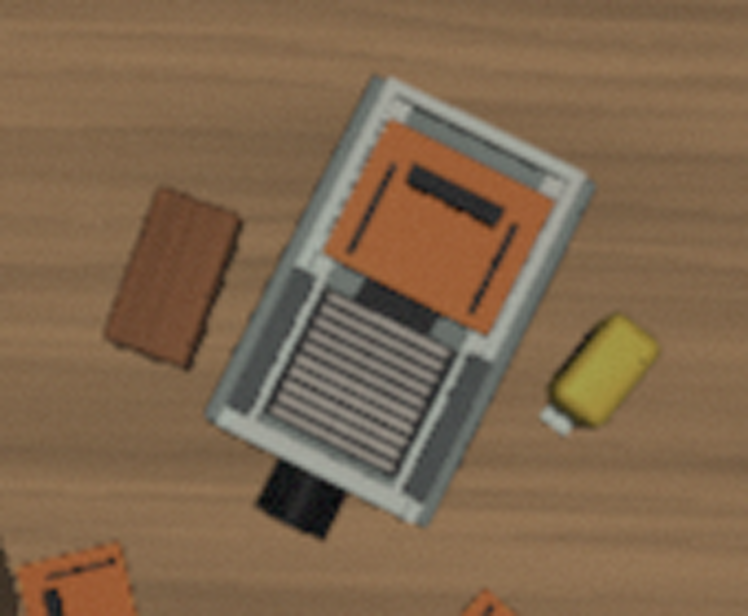

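View pics/scene4.png

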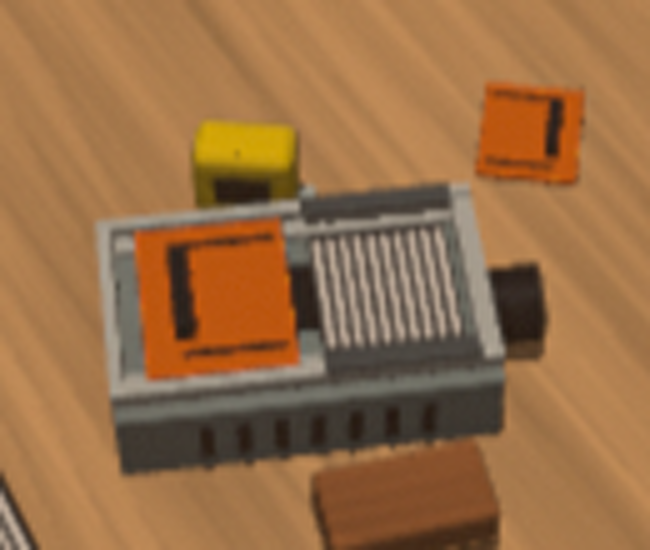

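The cover lies flat on the shelf at (440,225) in the top view, the whole filter is uncovered at (360,385), the neighbouring items haven't moved and the hand is clear. I'm handing it in.

```bash
python3 -c "
from rig import ctrl
print(ctrl.finish_job())"
```

```text
the job is handed in; nothing more can be done
None
```

The filter bay is open: the snap tab is pressed fully in and the orange cover lies flat on the parking shelf, with the whole filter uncovered. I handed the job in at about 9.3 s.

- **Tab:** I pressed it with the shut fingertips. The tip stopped at 60.1 mm, level with the deck, while the force rose to about 16 N. In the pictures the yellow top no longer shows and the recess looks dark. Depth there read about 62 mm, roughly 2 mm above the deck and the fingertip stop, which is within the camera error.
- **Cover:** I pushed it by the rib with the fingertip about 5 mm above the plate. Its origin ended at about x = 46 mm in the unit's frame (33 mm is needed), y ≈ 0.5 mm. The plate's top is at about 69 mm with no measurable tilt.
- **Surroundings:** In the last close-up views the sanding block and tape measure had not moved. The hand was about 30 cm away, with nothing but noise on the force sensor. I did not re-check the items farther off, but the arm stayed away from them.

The first cover and tab measurements disagreed by about 3 mm sideways. I took the middle value, and the cover slid straight.

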